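# Seat a soldered board under the lip of a test fixture

### The job

Load the green soldered board into the test fixture: lift its carrier by the grey post, set it flat on the fixture's bed in front of the yellow-edged lip, then slide it in under the lip, contacts first, until it has pushed the connector hidden inside fully home against its stop. How deep the connector sits differs from time to time, so go by feel: the connector drags first, then stops dead, and you must not force it (keep the push under about 18 N). Let go and leave the carrier lying flat and fully home; leave the red board and the other loose things where they are.

Things in the scene. Friction and masses are not known exactly. Their poses are not given: they have to be found in the camera images.
- carrier: carrier with the GREEN board: black plate 70 (x) by 110 (y) by 8 mm thick (0.15 to 0.31 kg) with a grey upright post 22 by 22 mm on its centre line, 35 mm behind its middle (y = -35 mm), top 60 mm above the underside; parts on the board are up to 6 mm tall. Origin: centre of the underside; z up, +y towards the edge with brass contacts, which goes in first.
- post (a point): grasp point on the grey post of the green carrier: on the post's axis, 45 mm above the underside; axes as the carrier's.
- front (a point): middle of the lower contact edge of the green carrier (its front, +y end).
- fixture: fixed test fixture: an aluminium pocket on a grey base plate 150 (x) by 230 (y) mm, whose top (the bed) is 10 mm above its underside. The roof over y = 20 to 100 mm overhangs the bed, its front edge yellow, its top 16 mm above the bed; open bed from y = -115 mm up to it. The carrier slides in along +y, its x, y, z parallel to the fixture's. Origin: centre of the base plate's underside.
- mouth (a point): middle of the pocket's mouth: under the roof's yellow edge, at bed height, axes as the fixture's. Pocket: 10 mm high, 73 mm wide (the carrier has 2 mm above, 1.5 mm each side), with flared guides for the 29 mm before it, opening to about 88 mm. When seated, the carrier's front is 24 to 54 mm beyond it (+y): the hidden connector is set anew each time.
- connector (a joint): how far the hidden connector has been pushed in along fixture +y (m): starts between 0 and 0.0015, fully home at its hard stop at 0.008. It resists with about 5 N of drag, has no spring and stays where it is pushed.
- spare: a second carrier, of the same size, with a RED board: leave it alone. Origin: centre of the underside.
- flux_jar: small amber jar with a yellow cap, 36 mm across, 28 mm tall, standing on the table; leave alone. Origin: centre of the underside.
- bottle: white bottle with a green cap, 28 mm across, 75 mm tall; leave alone. Origin: centre of the underside.
- spool: solder spool standing on end, 52 mm across, 40 mm tall; leave alone. Origin: centre of the underside.
- driver: screwdriver with a red handle, 160 mm long, lying on the table; leave alone. Origin: near its middle.
- tweezers: steel tweezers with green end, 120 mm long, lying on the table; leave alone. Origin: middle, underside.
Not all that is in view belongs to the job. Leave any pink or white look-alike of the carrier alone.

How it is judged:
On the way, in this order (a step that is already met when the one before it is completed fails the run):
1. the green carrier is set down on the bed in front of the pocket (z of carrier in the frame of fixture between 0.007 and 0.0125 m and y of front in the frame of mouth between -0.11 and 0.004 m and horizontal distance between carrier and fixture below 0.13 m and angle between carrier's own z axis and vertical below 0.08 rad), for 0.1 s.
2. slid under the lip, it pushes the connector fully home (y of front in the frame of mouth above 0.021 m and value of joint connector above 0.0065 m), for 0.1 s.
At the end, for the whole second after the job is handed in: The green carrier lies flat on the bed (within 2 mm and 0.04 rad), straight (within 0.06 rad), its front at least 21 mm under the lip and within 3 mm of the pocket's centre line, released and at rest, and the connector has been pushed to within 1.5 mm of its stop (joint above 0.0065 of 0.008) (all of step 2 and z of front in the frame of mouth between -0.002 and 0.002 m and x of front in the frame of mouth between -0.003 and 0.003 m and angle between the y axis of carrier and the y axis of fixture, either way round below 0.06 rad and angle between carrier's own z axis and vertical below 0.04 rad and linear speed of carrier below 0.01 m/s); the robot touches nothing.
It fails at once if the carrier is forced against the connector, lip or walls with more than 20 N (contact force between carrier and fixture above 20 N).
It fails at once if the red board or another loose thing is moved more than 20 mm (distance of any of spare, flux_jar, bottle, spool, driver, tweezers from where it was at the start of the episode above 0.02 m).
It also fails if it takes over 58 s, if anything falls off the work surface, if the arm or the gripper's body presses on something with over 40 N, if the wrist force passes 120 N, or if a joint passes its speed limit or range.

### The arm

A 7-joint arm with a two-finger parallel gripper is mounted at the origin on the work surface. World frame = base frame: x ahead of the robot, y to its left, z up, the work surface at z = 0. Lengths are in m, angles in rad, forces in N, time in s.
With the tool pointing down it reaches from about 0.425 to 0.925 m from the base axis. Payload 6.8 kg.
Tool frame: the origin (TCP) lies at the very end of the fingers, on their centre line; the grasp point (between the pads) lies 19 mm behind it (r.tcp_to_grasp is the distance from the TCP to the grasp point, in m); z points along the fingers, y is the line along which they close (so a half turn about z gives the same grasp; the last joint's range is limited). The gripper opens to 85 mm and grips with 20 to 120 N. Pads are 22 mm wide; open, the fingers measure 114 mm over their backs; the gripper's body (76 mm by 85 mm) begins 54 mm behind the grasp point. The pads swing forward as they close: fully open they stand 13 mm farther back than shut.
Start: joints at [-1.209, 0.477, 0.022, 1.555, -0.011, 1.109, -0.083], TCP at [0.306, 0.602, 0.231] pointing down, gripper open.
Joint ranges: [-2.96, 2.96], [-0.34, 2.1], [-1.41, 1.46], [0.24, 2.44], [-1.37, 4.51], [0.17, 1.92], [-2.96, 2.96]. Speed limits (rad/s): [2.39, 2.39, 3.14, 3.14, 3.14, 3.14, 3.14].

### API

Orientations are given as a rotation vector (axis times angle).
In Python, from bench import r gives the robot as it stands.
- The arm moves only by the tool step_arm, never from a script. Its argument "moves" is a list of rows, each a list of 7 numbers: the shift along the tool's x, y, z in mm, then the turn, a rotation vector about the tool's x, y, z in rad, then the finger opening in mm, from 0 to 85.4. A call has 1 to 8 rows; each row is the pose to reach, as a shift and turn from the pose commanded when the call began, along the tool's axes at that moment; what a row does not reach only later rows make up. A row lasts 1/10 s, in which the tool goes at most 50 mm and 8.59 degrees, less where a joint would pass 70% of its speed; a pose out of reach is approached as far as the arm can. A call with a gripper value outside its range is refused whole. The fingers move at their own pace and stop on an object; "grip_force" is the grip in N (left out, the last holds). Time passes only in rows, so rows that repeat a pose let the fingers close. It gives the time, the measured TCP pose, the force, the opening and the grip force at its end, in the units of the state.
- r.get_obs(): the state, without advancing time (a new reading comes with each control period).
- r.grab_frame(name): name is "scene" or "top"; returns a dict with "image" (384x512x3 uint8, red, green, blue), "depth" (384x512 float32, m along the optical axis (not along the pixel's ray), 0 where there is no reading), "mtx" (3x3 intrinsics, pixels), "rvec" (rotation vector, rad) and "tvec" (3), from world to camera coordinates, as OpenCV has them. Camera axes: x right, y down, z forward; pixel columns grow to the right and rows downward; lengths in m; the calibration is good to about 2 mm. A picture is of the moment at which its call begins.
- r.hand_in(): hands the job in; it is judged then, once.
The state is a dict: "clock": time; "joints": joint angles; "qvel": joint speeds; "tau": joint torques, N m; "tcp_pos": TCP position; "orientation": TCP orientation; "contact_force": force on the tool from outside, world axes, zero at the start; "moment": the same for the moment, N m; "grip_width": finger opening in m; "gripper_force": force on a finger pad.
Only numpy, scipy, OpenCV 4.12 (cv2) and the standard library are available. Lean on these libraries where they do the work, as an engineer would, in place of code of your own. Each camera call takes 0.05 s, during which the arm holds its last target. There are 200 camera calls.

## Working session

There is one attempt and no reset: what is moved stays moved. The work goes in short steps, Python scripts to look and compute and a tool call to move; the robot and the scene stay as the last step left them, time stands still between calls to the robot, and variables do not carry over. Pictures are saved under pics/ and viewed, at most 10 in all, crops included, and the job is handed in when it is done.

Besides the shell and the picture viewer there is one more tool, called after ">>>" as a command line: name --pt "numbers of a row" for each row, then --argument value for the rest. step_arm: Moves the arm, as the interface text tells. Its arguments: {"type":"object","properties":{"moves":{"type":"array","items":{"type":"array","items":{"type":"number"}}},"grip_force":{"type":"number"}},"required":["moves"]}

```bash
mkdir -p pics; cat > h.py <<'E'
import numpy as np, cv2, pickle
from scipy.spatial.transform import Rotation as R
from bench import r
def grab(n):
    f=r.grab_frame(n); pickle.dump(f,open(f'{n}.pkl','wb')); return f
def world(f):
    M=cv2.Rodrigues(np.array(f['rvec'],float))[0]; t=np.array(f['tvec'],float).reshape(3)
    K=f['mtx']; v,u=np.mgrid[:384,:512]; d=f['depth']
    c=np.stack([(u-K[0,2])/K[0,0]*d,(v-K[1,2])/K[1,1]*d,d],-1)
    return (c-t)@M   # M^T (c-t)
E
python3 - <<'E'
from h import *
a=grab('top');b=grab('scene')
for n,f in(('top',a),('scene',b)):
    cv2.imwrite(f'pics/{n}0.png',cv2.resize(f['image'][:,:,::-1],(800,600),interpolation=cv2.INTER_CUBIC))
s=r.get_obs();print(s)
print(R.from_rotvec(s['orientation']).as_matrix().round(3), r.tcp_to_grasp)
E
```

```text
{'clock': 0.1, 'joints': array([-1.20911063,  0.47768252,  0.0223622 ,  1.5563157 , -0.01150661,
        1.10932959, -0.08312161]), 'qvel': array([ 5.79463672e-04, -6.96842136e-04, -4.08290675e-04, -6.92346189e-04,
        2.30812348e-06,  1.94244985e-03, -1.56337963e-03]), 'tau': array([ 4.70986037e-03, -5.97752559e+01,  1.61389042e+00, -2.81952864e+01,
        1.28735224e-02,  5.09095189e-03, -7.20735045e-06]), 'tcp_pos': array([0.30535056, 0.60139888, 0.23046231]), 'orientation': array([-7.31143074e-01, -3.05506277e+00,  2.49100775e-03]), 'contact_force': array([-0.67783307, -0.32338505,  0.60848171]), 'moment': array([-0.02553112, -0.00426126, -0.00298894]), 'gripper_force': 0.0, 'grip_width': 0.08538334378002571}
[[-0.892  0.453 -0.001]
 [ 0.453  0.892 -0.001]
 [-0.    -0.002 -1.   ]] 0.0187
```

View pics/top0.png

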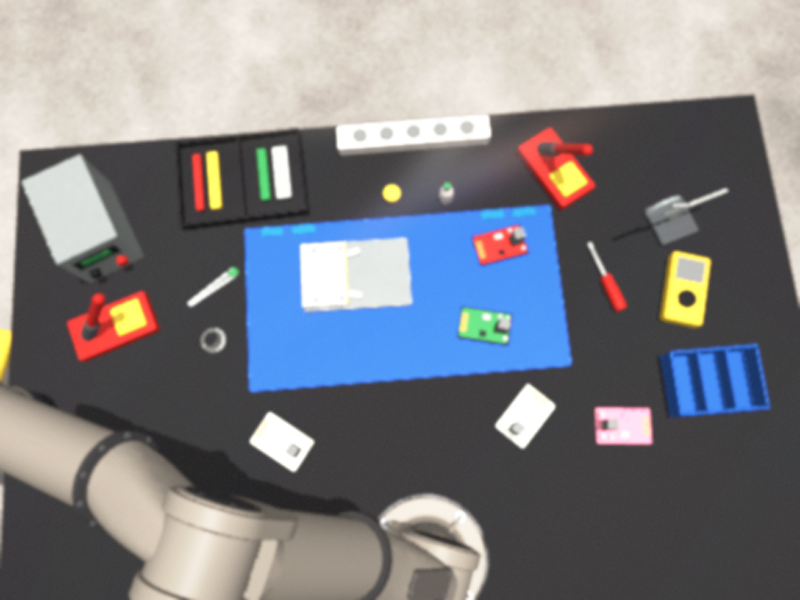

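View pics/scene0.png

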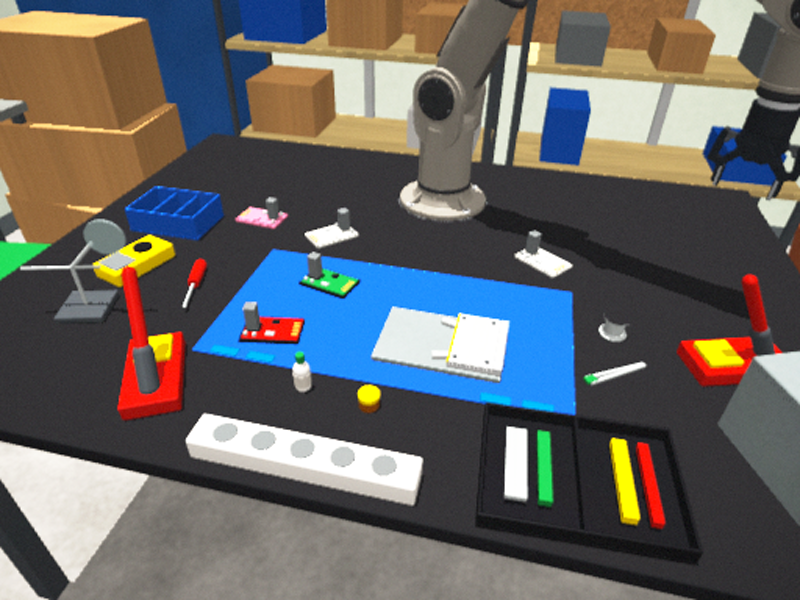

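The top view shows the green carrier at (485,325), with contacts to the left, and the red spare at (500,243). The fixture is at (355,273) with its yellow edge at x≈347. The candidates are green (485,325), red (500,243), white (525,415) and (282,440), and pink (623,425). Only (485,325) has a green board, so I'll confirm it in a crop and measure.

```bash
python3 - <<'E'
from h import *
f=pickle.load(open('top.pkl','rb')); W=world(f); im=f['image']
hsv=cv2.cvtColor(im,cv2.COLOR_RGB2HSV)
c=im[140:230,185:350][:,:,::-1]; cv2.imwrite('pics/c1.png',cv2.resize(c,(800,436),interpolation=cv2.INTER_CUBIC))
blue=(hsv[...,0]>100)&(hsv[...,0]<120)&(hsv[...,1]>150)
print('mat z',np.median(W[blue][:,2]))
def rect(P,n):
    q=cv2.minAreaRect((P[:,:2]*1000).astype(np.float32)); print(n,len(P),np.round(q[0],1),np.round(q[1],1),round(q[2],2))
def roi(u0,u1,v0,v1):
    m=np.zeros((384,512),bool); m[v0:v1,u0:u1]=1; return m
g=roi(285,335,190,226)
pl=g&(W[...,2]>.004)&(W[...,2]<.02); rect(W[pl],'plate(depth)')
grn=g&(hsv[...,0]>45)&(hsv[...,0]<80)&(hsv[...,1]>100); rect(W[grn],'green'); print(np.median(W[grn],0))
yc=g&(hsv[...,0]>15)&(hsv[...,0]<35)&(hsv[...,1]>80); print('contacts',W[yc].mean(0),yc.sum())
po=g&(W[...,2]>.035); rect(W[po],'post'); print('post',W[po].mean(0),W[po].max(0))
x=roi(180,272,145,205)
rf=x&(W[...,2]>.021)&(W[...,2]<.032); rect(W[rf],'roof'); print(np.median(W[rf],0))
bd=x&(W[...,2]>.006)&(W[...,2]<.035)&~blue; rect(W[bd],'fixture'); b2=x&(W[...,2]>.006)&(W[...,2]<.014);rect(W[b2],'bed'); print(np.median(W[b2],0))
ye=x&(hsv[...,0]>20)&(hsv[...,0]<35)&(hsv[...,1]>70); P=W[ye]; print('yellow',len(P),P.mean(0)); 
l=cv2.fitLine((P[:,:2]*1000).astype(np.float32),cv2.DIST_HUBER,0,.01,.01).ravel(); print(l)
M=cv2.Rodrigues(np.array(f['rvec'],float))[0]; print('cam',-M.T@np.array(f['tvec']).ravel())
E
```

```text
mat z 0.0046461338147376335
plate(depth) 1187 [ 461.1 -164.5] [165.7 120.4] 85.06
green 357 [ 326.5 -103.6] [107.  362.8] 65.58
[ 0.45301808 -0.15477077  0.01192721]
contacts [ 0.46823374 -0.1205459   0.01313486] 38
post 71 [318.4 -98.1] [ 27.3 357.7] 53.15
post [ 0.42326011 -0.17471033  0.19922816] [0.46226102 0.02011582 1.47914955]
roof 903 [594.1 103.1] [229.9 141.3] 89.33
[0.59322758 0.16449488 0.02867881]
fixture 2987 [613.  106.8] [251.8 196.9] 89.24
bed 1637 [598.9 110.3] [314.  209.1] 85.4
[0.59601296 0.07204042 0.0096826 ]
yellow 0 [nan nan nan]<stdin>:19: RuntimeWarning: Mean of empty slice.
  ret = um.true_divide(
Traceback (most recent call last):
cv2.error: OpenCV(4.12.0) /io/opencv/modules/imgproc/src/linefit.cpp:50: error: (-215:Assertion failed) count > 0 in function 'fitLine2D_wods'
```

View pics/c1.png

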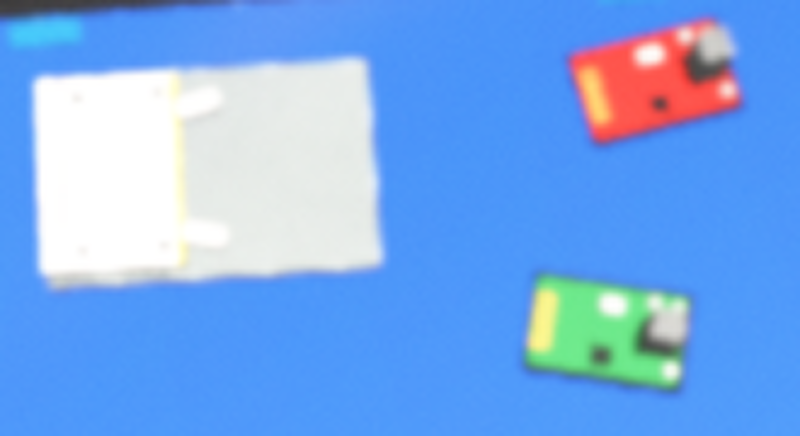

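The crop confirms the green-board carrier: contacts at its left end (crop 540,320), post at (665,325). The fixture's bed opens to the right, with the yellow edge at crop x≈183 and the guides at (200,100) and (208,235). Depth is noisy, so I'll intersect colour edges with planes of known height.

```bash
cat >> h.py <<'E'
def plane(f,uv,z):
    M=cv2.Rodrigues(np.array(f['rvec'],float))[0]; t=np.array(f['tvec'],float).reshape(3)
    uv=np.atleast_2d(uv).astype(float); d=np.c_[uv,np.ones(len(uv))]@np.linalg.inv(f['mtx']).T@M
    c=-M.T@t; return (c+d*((z-c[2])/d[:,2])[:,None])
def roi(u0,u1,v0,v1):
    m=np.zeros((384,512),bool); m[v0:v1,u0:u1]=1; return m
def uvs(m): v,u=np.nonzero(m); return np.c_[u,v]
def rect(P,n):
    q=cv2.minAreaRect((P[:,:2]*1000).astype(np.float32)); print(n,len(P),np.round(q[0],1),np.round(q[1],1),round(q[2],2)); return q
E
python3 - <<'E'
from h import *
f=pickle.load(open('top.pkl','rb')); im=f['image']; W=world(f)
hsv=cv2.cvtColor(im,cv2.COLOR_RGB2HSV).astype(int); H,S,V=[hsv[...,i] for i in range(3)]
M=cv2.Rodrigues(np.array(f['rvec'],float))[0]; print('cam',-M.T@np.array(f['tvec']).ravel())
blue=(H>100)&(H<120)&(S>130)&(V>120)
g=roi(288,333,192,224)
rect(plane(f,uvs(g&~blue),.008),'carrier nonblue z8')
brd=g&(((H>15)&(H<85)&(S>70)))
rect(plane(f,uvs(brd),.009),'board')
yc=g&(H>15)&(H<38)&(S>60); P=plane(f,uvs(yc),.009); print('contacts',P.mean(0)); rect(P,'contacts')
gg=plane(f,uvs(brd&~yc),.009); print('green mean',gg.mean(0))
gy=g&(S<60)&(V>110)&roi(314,330,200,212); print(gy.sum(), plane(f,uvs(gy),.06).mean(0), np.median(W[gy],0))
# fixture
x=roi(188,270,148,202); nb=x&~blue
ed={}
def fit(uv,z,n):
    p=plane(f,uv,z)[:,:2]*1000; l=cv2.fitLine(p.astype(np.float32),cv2.DIST_HUBER,0,.01,.01).ravel()
    a=np.degrees(np.arctan2(l[1],l[0])); print(n,len(uv),np.round(l[2:],1),'ang',round(float(a),2))
cols=np.arange(228,260)
fit([(u,np.nonzero(nb[:,u])[0].min()-.5) for u in cols],.01,'bed far-x edge')
fit([(u,np.nonzero(nb[:,u])[0].max()+.5) for u in cols],.01,'bed near-x edge')
fit([(np.nonzero(nb[v])[0].max()+.5,v) for v in range(157,192)],.01,'bed -y edge')
fit([(np.nonzero(nb[v])[0].min()-.5,v) for v in range(160,190)],.026,'roof +y edge')
b=im[...,:2].mean(-1)-im[...,2]
fit([(215+np.argmax(b[v,215:230]),v) for v in range(158,192)],.026,'yellow')
E
```

```text
cam [0.18346874 0.02011582 1.47914955]
carrier nonblue z8 664 [ 458.3 -164.7] [112.4  68.1] 76.33
board 466 [ 458.5 -164.2] [102.   64.3] 76.2
contacts [ 0.46976211 -0.1207699   0.009     ]
contacts 48 [ 470.2 -120.9] [13.2 39.2] 76.29
green mean [ 0.45634961 -0.15995659  0.009     ]
73 [ 0.45163592 -0.19843172  0.06      ] [ 0.45213783 -0.19944556  0.06119072]
bed far-x edge 32 [672.6  42.7] ang 89.35
bed near-x edge 32 [514.   59.2] ang 88.27
bed -y edge 35 [587.5 -17.6] ang -0.98
roof +y edge 30 [582.7 222. ] ang -2.65
yellow 34 [589.8 120.8] ang -0.58
```

Carrier: centre (458,-165) mm, yaw about -13.7°, size 112x68. The post at (451,-198.5) agrees with the 35 mm offset and its 60 mm height. Moving now; I'll close the fingers along the carrier's y so the push is positive.

>>> step_arm --pt "-325 -232 0 0 0 -0.23 85" --pt "-325 -232 0 0 0 -0.23 85" --pt "-325 -232 0 0 0 -0.23 85" --pt "-325 -232 0 0 0 -0.23 85" --pt "-325 -232 0 0 0 -0.23 85" --pt "-325 -232 0 0 0 -0.23 85" --pt "-325 -232 0 0 0 -0.23 85" --pt "-325 -232 0 0 0 -0.23 85"

```text
clock: 0.9
tcp_pos: [0.4908, 0.2457, 0.2312]
orientation: [-0.376, -3.119, 0.0]
contact_force: [1.4, 0.7, -0.7]
grip_width: 0.0849
gripper_force: 0.0
```

```bash
cat >> h.py <<'E'
def go(x,y,z,yawdeg):
    """tool shift/turn to bring TCP to x,y,z (mm), tool y axis at yawdeg, tool z down (from measured pose)"""
    s=r.get_obs(); A=R.from_rotvec(s['orientation']); p=np.array(s['tcp_pos'])*1000
    a=np.radians(yawdeg); ty=np.array([np.cos(a),np.sin(a),0]); tz=np.array([0,0,-1.]); tx=np.cross(ty,tz)
    B=R.from_matrix(np.c_[tx,ty,tz]); Y=A.as_matrix()[:,1]
    print('t',round(s['clock'],2),'tcp',p.round(1),'yaw',round(float(np.degrees(np.arctan2(Y[1],Y[0]))),2),'F',s['contact_force'].round(1),'w',round(s['grip_width']*1000,1),'gf',round(s['gripper_force'],1))
    print('shift',A.inv().apply(np.array([x,y,z])-p).round(1),'turn',(A.inv()*B).as_rotvec().round(4))
E
python3 -c "
from h import *
go(451,-198.5,130,76.3)"
```

```text
t 0.9 tcp [490.8 245.7 231.2] yaw 76.26 F [ 1.4  0.7 -0.7] w 84.9 gf 0.0
shift [ -66.9 -440.9  101.2] turn [-0.0002 -0.0002 -0.0008]
```

>>> step_arm --pt "-60 -395 20 0 0 0 85" --pt "-60 -395 20 0 0 0 85" --pt "-60 -395 20 0 0 0 85" --pt "-60 -395 20 0 0 0 85" --pt "-60 -395 20 0 0 0 85" --pt "-60 -395 20 0 0 0 85" --pt "-60 -395 20 0 0 0 85" --pt "-60 -395 20 0 0 0 85"

```text
clock: 1.7
tcp_pos: [0.454, -0.1519, 0.2112]
orientation: [0.375, 3.119, 0.0]
contact_force: [0.2, 0.4, 0.4]
grip_width: 0.0849
gripper_force: 0.0
```

>>> step_arm --pt "-7 -46 40 0 0 0 85" --pt "-7 -46 80 0 0 0 85" --pt "-7 -46 80 0 0 0 85"

```text
clock: 2.0
tcp_pos: [0.446, -0.197, 0.1266]
orientation: [-0.38, -3.108, -0.0]
contact_force: [-0.5, -0.2, 0.2]
grip_width: 0.085
gripper_force: 0.0
```

```bash
python3 - <<'E'
from h import *
go(451,-198.5,27,76.3)
f=grab('scene'); cv2.imwrite('pics/s1.png',cv2.resize(f['image'][120:280,130:350][:,:,::-1],(800,582),interpolation=cv2.INTER_CUBIC))
E
```

```text
t 2.0 tcp [ 446.  -197.   126.6] yaw 76.05 F [-0.5 -0.2  0.2] w 85.0 gf 0.0
shift [-6.3 -0.2 99.5] turn [-0.0012 -0.0107 -0.0044]
```

View pics/s1.png

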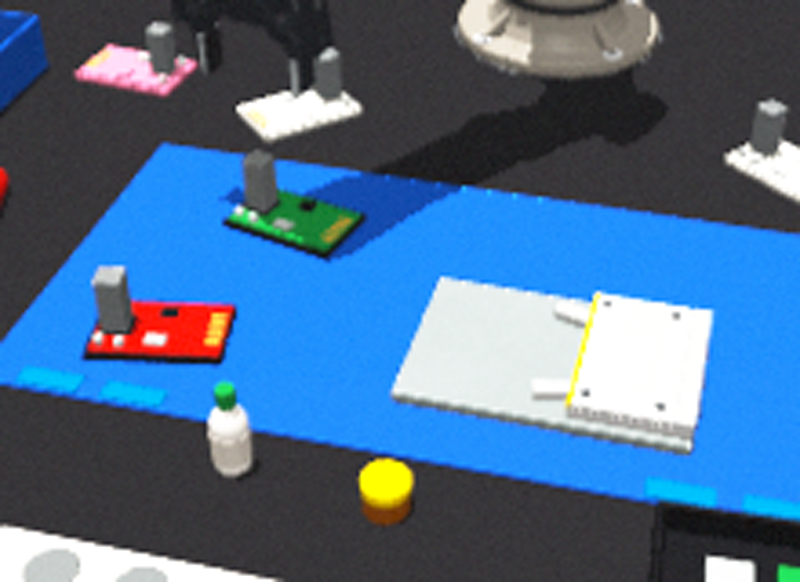

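The fingers at (205,50) and (300,80) straddle the post line at (260,160). Correcting x and descending.

>>> step_arm --pt "-5 0 10 0 -0.01 0 85" --pt "-5 0 40 0 -0.01 0 85" --pt "-5 0 65 0 -0.01 0 85" --pt "-5 0 65 0 -0.01 0 85" --pt "-5 0 65 0 -0.01 0 85"

```text
clock: 2.55
tcp_pos: [0.4568, -0.1968, 0.068]
orientation: [0.372, 3.108, -0.001]
contact_force: [0.6, -0.7, -0.2]
grip_width: 0.0849
gripper_force: 0.0
```

```bash
python3 - <<'E'
from h import *
go(451,-198.5,27,76.3)
f=grab('scene'); cv2.imwrite('pics/s2.png',cv2.resize(f['image'][120:210,150:260][:,:,::-1],(733,600),interpolation=cv2.INTER_CUBIC))
# fixture corners from scene view (crop s1 -> full px: u=130+x*220/800, v=120+y*160/582)
def cr(x,y): return (130+x*.275-.36,120+y*.275-.36)
for n,p,z in [('bed nearR',(393,397),.01),('bed farR',(443,278),.01),('base nearL bottom',(690,450),.0),('yel hi',(596,292),.026),('yel lo',(569,405),.026),('roof L far',(713,309),.026),('roof L near',(690,430),.026),('red post',(110,270),.06),('green post top',(259,155),.06)]:
    print(n,(plane(f,cr(*p),z)[0]*1000).round(1))
E
```

```text
t 2.55 tcp [ 456.8 -196.8   68. ] yaw 76.35 F [ 0.6 -0.7 -0.2] w 84.9 gf 0.0
shift [ 5.7 -3.  40.9] turn [0.0006 0.0115 0.0008]
bed nearR [671.7 -13.1  10. ]
bed farR [517.6 -11.8  10. ]
base nearL bottom [662.4 213.5   0. ]
yel hi [524.5 120.5  26. ]
yel lo [664.3 120.8  26. ]
roof L far [522.8 216.8  26. ]
roof L near [668.7 210.9  26. ]
red post [ 636.8 -255.6   60. ]
green post top [ 445.5 -201.7   60. ]
```

View pics/s2.png

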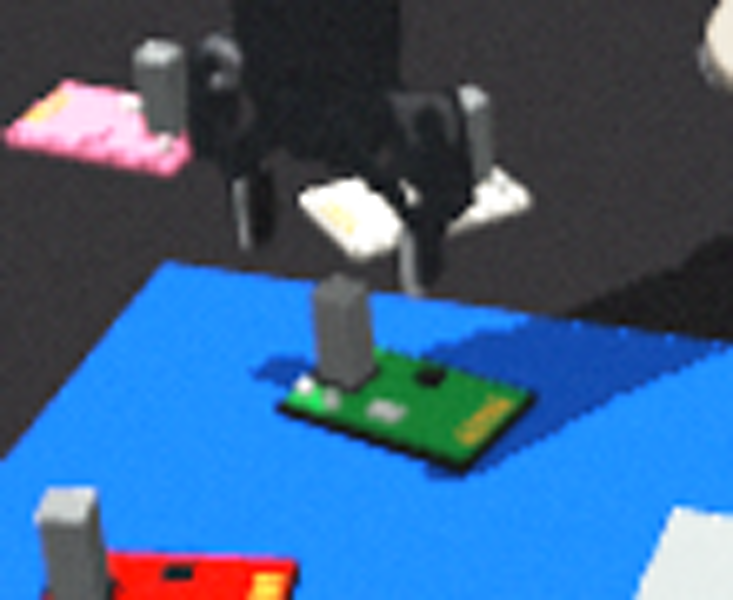

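The fingers straddle the post: tip midpoint (330,267) against post top (342,285), which is consistent with TCP height 68. The fixture's mouth is at about (594.5, 120), axis about 89.3°. Lowering and gripping.

>>> step_arm --pt "5 -2 10 0 0.01 0 85" --pt "5 -2 25 0 0.01 0 85" --pt "5 -2 40 0 0.01 0 85" --pt "5 -2 40 0 0.01 0 85" --pt "5 -2 40 0 0.01 0 85"

```text
clock: 3.1
tcp_pos: [0.4506, -0.1986, 0.0267]
orientation: [0.376, 3.119, 0.0]
contact_force: [0.3, -0.8, -0.2]
grip_width: 0.0846
gripper_force: 0.0
```

```bash
python3 -c "
from h import *
go(451,-198.5,27,76.3)"
```

```text
t 3.1 tcp [ 450.6 -198.6   26.7] yaw 76.25 F [ 0.3 -0.8 -0.2] w 84.6 gf 0.0
shift [-0.3  0.1 -0.3] turn [ 0.      0.     -0.0009]
```

>>> step_arm --pt "0 0 0 0 0 0 30" --pt "0 0 0 0 0 0 15" --pt "0 0 0 0 0 0 15" --pt "0 0 0 0 0 0 15" --pt "0 0 0 0 0 0 15" --pt "0 0 0 0 0 0 15" --pt "0 0 0 0 0 0 15" --pt "0 0 0 0 0 0 15" --grip_force 60

```text
clock: 3.9
tcp_pos: [0.4509, -0.1987, 0.0267]
orientation: [0.376, 3.118, -0.0]
contact_force: [-0.7, 0.3, 6.4]
grip_width: 0.0214
gripper_force: 59.5
```

>>> step_arm --pt "0 0 -10 0 0 0 15" --pt "0 0 -30 0 0 0 15" --pt "0 0 -60 0 0 0 15" --pt "0 0 -60 0 0 0 15" --pt "0 0 -60 0 0 0 15"

```text
clock: 4.4
tcp_pos: [0.4508, -0.1982, 0.0867]
orientation: [0.375, 3.118, 0.0]
contact_force: [-0.4, 0.9, -1.8]
grip_width: 0.0213
gripper_force: 58.9
```

```bash
python3 - <<'E'
from h import *
# post target on bed: front at mouth y-40 -> post at mouth -130 along fixture axis
a=np.radians(89.3); m=np.array([594.5,120]); p=m-130*np.array([np.cos(a),np.sin(a)]); print(p)
go(p[0],p[1],90,89.3)
f=grab('scene'); cv2.imwrite('pics/s3.png',cv2.resize(f['image'][100:220,130:290][:,:,::-1],(800,600),interpolation=cv2.INTER_CUBIC))
E
```

```text
[592.91178989  -9.99029806]
t 4.4 tcp [ 450.8 -198.2   86.7] yaw 76.28 F [-0.4  0.9 -1.8] w 21.3 gf 58.9
shift [-93.4 216.5  -3.2] turn [ 2.000e-04  1.100e-03 -2.272e-01]
```

View pics/s3.png

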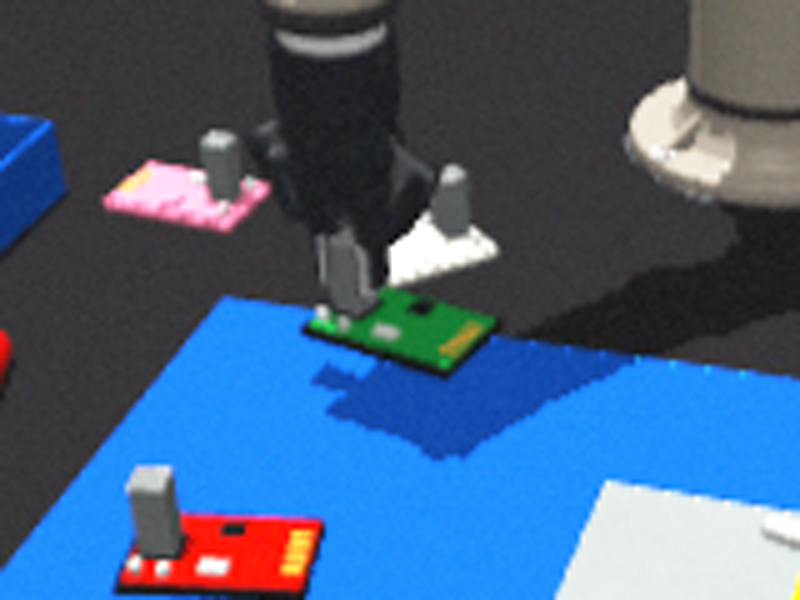

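The green carrier is lifted level, post between the fingers at (345,265), contacts toward the fixture. Carrying it to the bed.

>>> step_arm --pt "-20 46 -5 0 0 -0.06 15" --pt "-39 90 -5 0 0 -0.12 15" --pt "-58 135 -5 0 0 -0.18 15" --pt "-78 180 -5 0 0 -0.227 15" --pt "-95 222 -5 0 0 -0.227 15" --pt "-95 222 -5 0 0 -0.227 15" --pt "-95 222 -5 0 0 -0.227 15" --pt "-95 222 -5 0 0 -0.227 15"

```text
clock: 5.25
tcp_pos: [0.594, -0.0068, 0.09]
orientation: [-0.022, -3.139, 0.002]
contact_force: [-0.1, -1.2, -1.7]
grip_width: 0.0212
gripper_force: 59.5
```

```bash
python3 - <<'E'
from h import *
go(593,-4,45,89.3)
f=grab('top'); g=grab('scene')
a=cv2.resize(f['image'][130:215,180:300][:,:,::-1],(800,567),interpolation=cv2.INTER_CUBIC); cv2.imwrite('pics/t4.png',a)
E
```

```text
t 5.25 tcp [594.   -6.8  90. ] yaw 89.18 F [-0.1 -1.2 -1.7] w 21.2 gf 59.5
shift [ 0.9  2.8 45. ] turn [-0.0011 -0.0029 -0.0021]
```

View pics/t4.png

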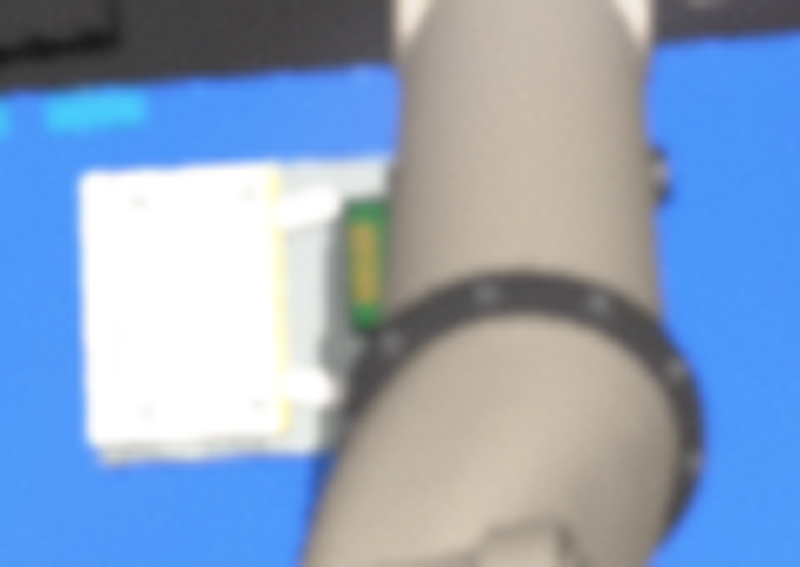

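The contact edge (365,265) looks parallel to the yellow edge (280,300) and sits in front of the guides. Descending, slowly near the bed.

>>> step_arm --pt "1 2 20 0 0 0 15" --pt "1 2 40 0 0 0 15" --pt "1 2 48 0 0 0 15" --pt "1 2 48 0 0 0 15" --pt "1 2 48 0 0 0 15"

```text
clock: 5.85
tcp_pos: [0.5949, -0.004, 0.0438]
orientation: [0.022, 3.141, -0.0]
contact_force: [-0.0, -1.4, -1.7]
grip_width: 0.0213
gripper_force: 59.4
```

>>> step_arm --pt "0 0 1.5 0 0 0 15" --pt "0 0 3 0 0 0 15" --pt "0 0 3 0 0 0 15" --pt "0 0 3 0 0 0 15"

```text
clock: 6.25
tcp_pos: [0.5947, -0.0032, 0.0405]
orientation: [0.02, 3.141, 0.0]
contact_force: [0.4, -1.2, -3.2]
grip_width: 0.0216
gripper_force: 59.4
```

```bash
python3 - <<'E'
from h import *
go(593,-4,37,89.3)
g=grab('scene')
cv2.imwrite('pics/s5.png',cv2.resize(g['image'][170:260,210:340][:,:,::-1],(800,554),interpolation=cv2.INTER_CUBIC))
E
```

```text
t 6.25 tcp [594.7  -3.2  40.5] yaw 89.27 F [ 0.4 -1.2 -3.2] w 21.6 gf 59.4
shift [ 1.7 -0.8  3.5] turn [ 0.0001  0.0003 -0.0005]
```

View pics/s5.png

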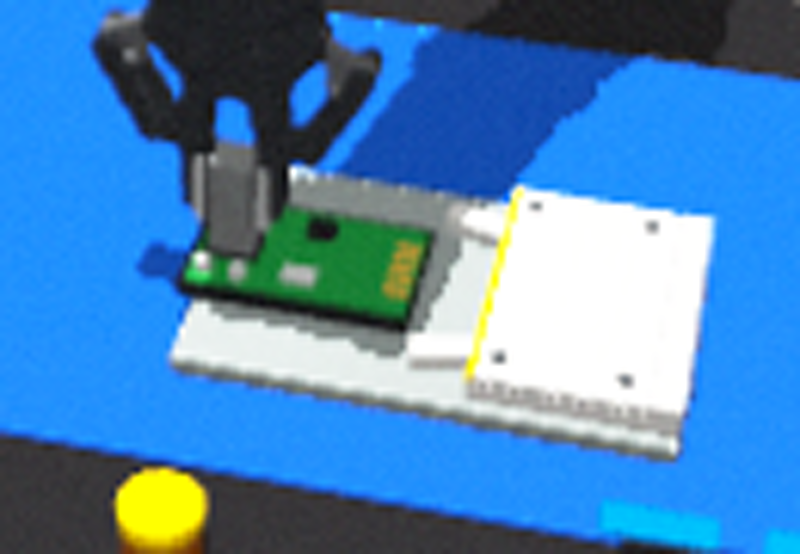

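```bash
python3 - <<'E'
from h import *
f=pickle.load(open('scene.pkl','rb'))
def P(x,y,z): return (plane(f,(210+(x+.5)*.1625-.5,170+(y+.5)*.1625-.5),z)[0]*1000).round(1)
for n,a in dict(fr_far=(437,236,.0225),fr_near=(410,322,.0225),back_near=(182,284,.0225),yfar=(519,188,.026),ynear=(469,378,.026),roofLfar=(715,214,.026),roofLnear=(685,410,.026),g_far_tip=(455,207,.018),g_near_tip=(412,352,.018),bedR_near=(172,360,.01),baseL_near=(680,440,.01)).items(): print(n,P(*a))
E
```

```text
fr_far [567.3  88.7  22.5]
fr_near [630.9  87.5  22.5]
back_near [631.1 -20.   22.5]
yfar [525.1 121.8  26. ]
ynear [664.5 120.   26. ]
roofLfar [521.5 216.9  26. ]
roofLnear [661.3 214.2  26. ]
g_far_tip [537.6  92.6  18. ]
g_near_tip [645.5  91.4  18. ]
bedR_near [668.9 -14.4  10. ]
baseL_near [663.5 214.3  10. ]
```

The carrier hovers a few mm above the bed, straight, with its front at y≈88 against the mouth at y≈121 and centred within about 2 mm. Lowering to contact.

>>> step_arm --pt "0 0 1 0 0 0 15" --pt "0 0 2 0 0 0 15" --pt "0 0 2.5 0 0 0 15" --pt "0 0 2.5 0 0 0 15"

```text
clock: 6.7
tcp_pos: [0.5945, -0.0033, 0.0376]
orientation: [-0.02, -3.141, 0.0]
contact_force: [0.1, -0.7, -2.3]
grip_width: 0.0214
gripper_force: 59.4
```

>>> step_arm --pt "0 0 0.5 0 0 0 15" --pt "0 0 1 0 0 0 15" --pt "0 0 1 0 0 0 15"

```text
clock: 7.0
tcp_pos: [0.5946, -0.0033, 0.0368]
orientation: [0.02, 3.141, 0.0]
contact_force: [0.4, -0.8, -1.6]
grip_width: 0.0213
gripper_force: 59.7
```

>>> step_arm --pt "0 0 0.5 0 0 0 15" --pt "0 0 0.5 0 0 0 15"

```text
clock: 7.2
tcp_pos: [0.5946, -0.0033, 0.0367]
orientation: [0.02, 3.141, 0.0]
contact_force: [-2.0, 0.6, 3.9]
grip_width: 0.021
gripper_force: 60.4
```

>>> step_arm --pt "0 0 0.5 0 0 0 15" --pt "0 0 0.5 0 0 0 15"

```text
clock: 7.4
tcp_pos: [0.5946, -0.0033, 0.0367]
orientation: [0.02, 3.141, 0.001]
contact_force: [-4.6, 0.8, 9.7]
grip_width: 0.0215
gripper_force: 61.3
```

Contact at 36.7 mm. I'll let go briefly so the carrier settles flat, then regrip gently.

>>> step_arm --pt "0 0 -1 0 0 0 15" --pt "0 0 -1 0 0 0 34" --pt "0 0 -1 0 0 0 34" --pt "0 0 -1 0 0 0 34" --pt "0 0 -1 0 0 0 15" --pt "0 0 -1 0 0 0 15" --pt "0 0 -1 0 0 0 15" --pt "0 0 -1 0 0 0 15" --grip_force 25

```text
clock: 8.2
tcp_pos: [0.5947, -0.0034, 0.0367]
orientation: [0.02, 3.141, -0.0]
contact_force: [0.8, -0.7, -1.1]
grip_width: 0.0216
gripper_force: 26.5
```

>>> step_arm --pt "0 0 0 0 0 0 15" --pt "0 0 0 0 0 0 15"

```text
clock: 8.4
tcp_pos: [0.5947, -0.0033, 0.0367]
orientation: [0.02, 3.141, -0.0]
contact_force: [0.6, 0.1, -1.6]
grip_width: 0.0213
gripper_force: 26.4
```

>>> step_arm --pt "0.3 4 0 0 0 0 15" --pt "0.6 8 0 0 0 0 15" --pt "1 12 0 0 0 0 15" --pt "1.2 16 0 0 0 0 15" --pt "1.5 20 0 0 0 0 15" --pt "1.5 24 0 0 0 0 15" --pt "1.5 24 0 0 0 0 15" --pt "1.5 24 0 0 0 0 15"

```text
clock: 9.2
tcp_pos: [0.5934, 0.0218, 0.0367]
orientation: [-0.019, -3.141, -0.001]
contact_force: [-0.3, 1.4, 0.4]
grip_width: 0.0217
gripper_force: 26.5
```

```bash
python3 - <<'E'
from h import *
go(594,100,36.7,89.3)
g=grab('scene')
cv2.imwrite('pics/s6.png',cv2.resize(g['image'][190:250,240:320][:,:,::-1],(800,600),interpolation=cv2.INTER_CUBIC))
E
```

```text
t 9.2 tcp [593.4  21.8  36.7] yaw 89.32 F [-0.3  1.4  0.4] w 21.7 gf 26.5
shift [ 0.3 78.2  0.1] turn [ 0.0009 -0.0002  0.0003]
```

View pics/s6.png

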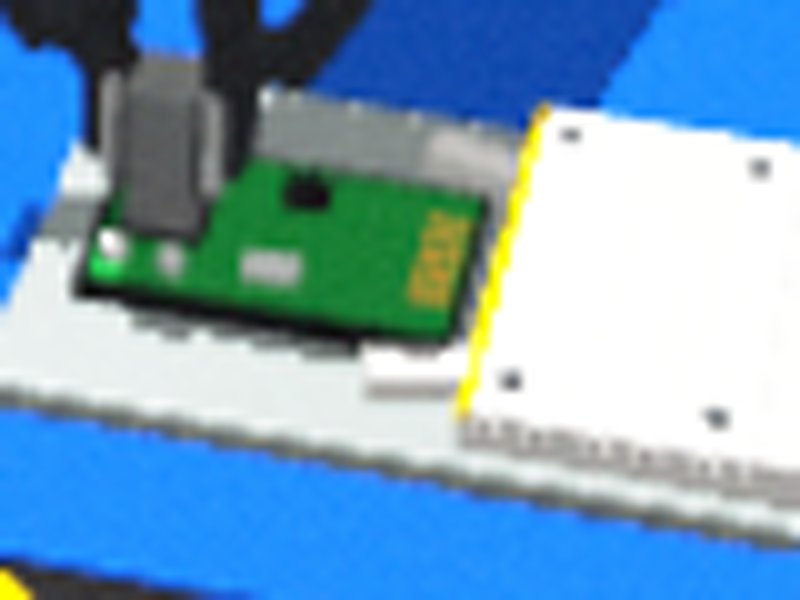

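The carrier lies flat between both guides (far guide (465,155), near guide (410,370)), its front just before the yellow edge. Sliding on slowly, watching the force.

>>> step_arm --pt "0 2 0 0 0 0 15" --pt "0 4 0 0 0 0 15" --pt "0 6 0 0 0 0 15" --pt "0 8 0 0 0 0 15" --pt "0 8 0 0 0 0 15"

```text
clock: 9.75
tcp_pos: [0.5935, 0.0291, 0.0367]
orientation: [-0.019, -3.142, -0.0]
contact_force: [0.5, 0.3, -0.5]
grip_width: 0.0218
gripper_force: 26.4
```

>>> step_arm --pt "0 2 0 0 0 0 15" --pt "0 4 0 0 0 0 15" --pt "0 6 0 0 0 0 15" --pt "0 6 0 0 0 0 15"

```text
clock: 10.15
tcp_pos: [0.5936, 0.0353, 0.0367]
orientation: [-0.019, -3.141, -0.001]
contact_force: [-0.3, 0.5, -0.2]
grip_width: 0.022
gripper_force: 26.4
```

>>> step_arm --pt "0 2 0 0 0 0 15" --pt "0 4 0 0 0 0 15" --pt "0 6 0 0 0 0 15" --pt "0 6 0 0 0 0 15"

```text
clock: 10.55
tcp_pos: [0.5937, 0.0413, 0.0367]
orientation: [-0.019, -3.142, -0.001]
contact_force: [-0.4, 0.7, 0.0]
grip_width: 0.022
gripper_force: 26.4
```

>>> step_arm --pt "0 1.5 0 0 0 0 15" --pt "0 3 0 0 0 0 15" --pt "0 4.5 0 0 0 0 15" --pt "0 4.5 0 0 0 0 15"

```text
clock: 10.95
tcp_pos: [0.5937, 0.0456, 0.0367]
orientation: [-0.02, -3.142, -0.0]
contact_force: [-0.2, 0.1, -0.9]
grip_width: 0.0212
gripper_force: 26.4
```

>>> step_arm --pt "0 1.5 0 0 0 0 15" --pt "0 3 0 0 0 0 15" --pt "0 4.5 0 0 0 0 15"

```text
clock: 11.25
tcp_pos: [0.5938, 0.0498, 0.0367]
orientation: [-0.02, -3.141, 0.0]
contact_force: [-0.6, 0.1, -1.0]
grip_width: 0.0215
gripper_force: 26.4
```

>>> step_arm --pt "0 1.5 0 0 0 0 15" --pt "0 3 0 0 0 0 15" --pt "0 3 0 0 0 0 15"

```text
clock: 11.55
tcp_pos: [0.5938, 0.0532, 0.0367]
orientation: [-0.019, -3.142, -0.001]
contact_force: [-0.0, 0.6, -1.4]
grip_width: 0.0219
gripper_force: 26.4
```

Still free, front about 23 mm in. Continuing.

>>> step_arm --pt "0 1.5 0 0 0 0 15" --pt "0 3 0 0 0 0 15" --pt "0 4.5 0 0 0 0 15" --pt "0 4.5 0 0 0 0 15"

```text
clock: 11.95
tcp_pos: [0.5939, 0.0577, 0.0367]
orientation: [-0.019, -3.142, -0.0]
contact_force: [-0.5, -0.4, 0.0]
grip_width: 0.0217
gripper_force: 26.3
```

>>> step_arm --pt "0 1.5 0 0 0 0 15" --pt "0 3 0 0 0 0 15" --pt "0 3 0 0 0 0 15"

```text
clock: 12.25
tcp_pos: [0.5939, 0.0606, 0.0367]
orientation: [-0.02, -3.141, -0.0]
contact_force: [-0.3, -0.1, -1.5]
grip_width: 0.0216
gripper_force: 26.3
```

>>> step_arm --pt "0 1.5 0 0 0 0 15" --pt "0 3 0 0 0 0 15" --pt "0 4.5 0 0 0 0 15" --pt "0 4.5 0 0 0 0 15"

```text
clock: 12.65
tcp_pos: [0.594, 0.0635, 0.0368]
orientation: [-0.021, -3.141, 0.002]
contact_force: [-0.1, -4.4, 1.1]
grip_width: 0.0219
gripper_force: 26.5
```

>>> step_arm --pt "0 1.5 0 0 0 0 15" --pt "0 3 0 0 0 0 15" --pt "0 3 0 0 0 0 15"

```text
clock: 12.95
tcp_pos: [0.5939, 0.0655, 0.0369]
orientation: [-0.023, -3.141, 0.003]
contact_force: [-0.9, -7.1, 2.3]
grip_width: 0.0217
gripper_force: 26.7
```

Drag has begun (about 5–7 N). Going in small increments.

>>> step_arm --pt "0 1 0 0 0 0 15" --pt "0 2 0 0 0 0 15" --pt "0 2 0 0 0 0 15"

```text
clock: 13.25
tcp_pos: [0.5939, 0.0674, 0.0369]
orientation: [-0.023, -3.141, 0.003]
contact_force: [-0.9, -7.4, 1.9]
grip_width: 0.0223
gripper_force: 26.7
```

>>> step_arm --pt "0 0.5 0 0 0 0 15" --pt "0 1 0 0 0 0 15" --pt "0 1 0 0 0 0 15"

```text
clock: 13.55
tcp_pos: [0.594, 0.0684, 0.0369]
orientation: [-0.023, -3.141, 0.003]
contact_force: [-1.6, -6.5, 1.0]
grip_width: 0.0217
gripper_force: 26.8
```

Steady drag, moving freely. Stop expected at about y 69–71.

>>> step_arm --pt "0 0.5 0 0 0 0 15" --pt "0 1 0 0 0 0 15" --pt "0 1 0 0 0 0 15"

```text
clock: 13.85
tcp_pos: [0.594, 0.0694, 0.0369]
orientation: [-0.023, -3.141, 0.003]
contact_force: [-1.0, -7.3, 2.9]
grip_width: 0.0215
gripper_force: 26.8
```

>>> step_arm --pt "0 0.5 0 0 0 0 15" --pt "0 1 0 0 0 0 15" --pt "0 1 0 0 0 0 15"

```text
clock: 14.15
tcp_pos: [0.594, 0.0703, 0.0369]
orientation: [-0.023, -3.141, 0.003]
contact_force: [-2.1, -7.2, 2.2]
grip_width: 0.0218
gripper_force: 26.8
```

>>> step_arm --pt "0 0.5 0 0 0 0 15" --pt "0 1 0 0 0 0 15" --pt "0 1 0 0 0 0 15"

```text
clock: 14.45
tcp_pos: [0.594, 0.0704, 0.037]
orientation: [-0.024, -3.141, 0.005]
contact_force: [-0.5, -8.7, 2.5]
grip_width: 0.0216
gripper_force: 26.9
```

>>> step_arm --pt "0 0.5 0 0 0 0 15" --pt "0 0.5 0 0 0 0 15"

```text
clock: 14.65
tcp_pos: [0.5939, 0.0704, 0.037]
orientation: [-0.024, -3.141, 0.006]
contact_force: [-1.3, -9.4, 3.4]
grip_width: 0.0214
gripper_force: 27.0
```

It has stopped dead at y 70.4, about 7.9 mm after contact. I'll press a bit more to confirm.

>>> step_arm --pt "0 0.5 0 0 0 0 15" --pt "0 1 0 0 0 0 15" --pt "0 1 0 0 0 0 15"

```text
clock: 14.95
tcp_pos: [0.594, 0.0705, 0.0371]
orientation: [-0.025, -3.141, 0.007]
contact_force: [-2.3, -12.5, 4.7]
grip_width: 0.0217
gripper_force: 27.1
```

Hard stop confirmed at 12.5 N. Relaxing, releasing and lifting away.

>>> step_arm --pt "0 -1.5 0 0 0 0 15" --pt "0 -3.5 0 0 0 0 15" --pt "0 -3.5 0 0 0 0 15" --pt "0 -3.5 0 0 0 0 40" --pt "0 -3.5 0 0 0 0 40" --pt "0 -3.5 0 0 0 0 40" --pt "0 -3.5 0 0 0 0 40"

```text
clock: 15.65
tcp_pos: [0.5942, 0.0725, 0.0368]
orientation: [0.019, 3.141, 0.001]
contact_force: [0.4, 0.2, 0.4]
grip_width: 0.0403
gripper_force: 0.0
```

>>> step_arm --pt "0 0 -10 0 0 0 40" --pt "0 0 -30 0 0 0 40" --pt "0 0 -60 0 0 0 40" --pt "0 0 -90 0 0 0 40" --pt "0 0 -130 0 0 0 40" --pt "0 -40 -160 0 0 0 40" --pt "0 -80 -160 0 0 0 40" --pt "0 -120 -160 0 0 0 40"

```text
clock: 16.45
tcp_pos: [0.5933, -0.0493, 0.1992]
orientation: [0.018, 3.138, 0.001]
contact_force: [0.7, -0.4, 0.5]
grip_width: 0.0399
gripper_force: 0.0
```

```bash
python3 - <<'E'
from h import *
go(594,100,36.7,89.3)
g=grab('scene')
cv2.imwrite('pics/s7.png',cv2.resize(g['image'][180:255,225:325][:,:,::-1],(800,600),interpolation=cv2.INTER_CUBIC))
E
```

```text
t 16.45 tcp [593.3 -49.3 199.2] yaw 89.33 F [ 0.7 -0.4  0.5] w 39.9 gf 0.0
shift [  1.7 149.2 162.6] turn [0.0006 0.0037 0.0005]
```

View pics/s7.png

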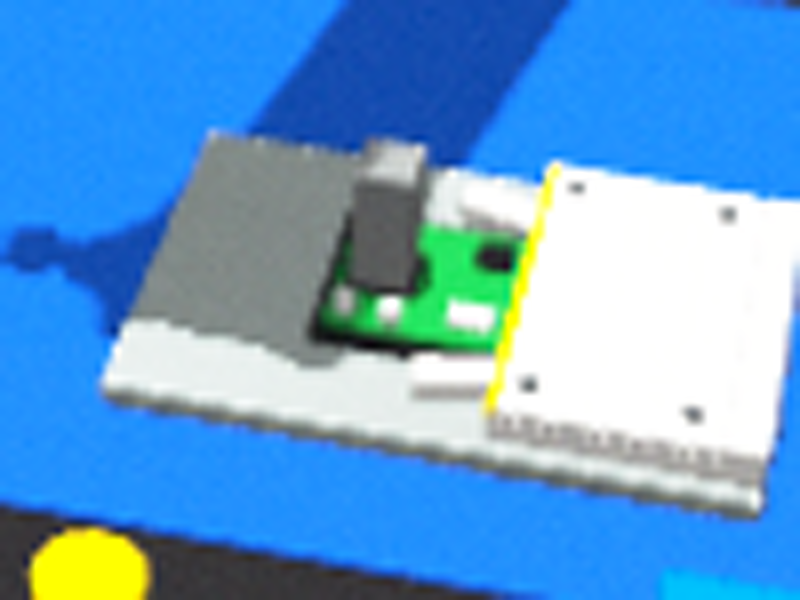

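The carrier lies flat and straight under the yellow edge (525,290), its post at (385,215), about 40 mm in, and the gripper is clear. Handing in.

```bash
python3 -c "
from h import *
print(r.hand_in())"
```

```text
the job is handed in; nothing more can be done
None
```

I handed the job in with the green carrier flat and released, about 40 mm under the lip. The connector dragged at about 7 N, then stopped dead about 8 mm after first contact; the push peaked at 12.5 N. The hand-in returned no verdict.

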